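# Feed the tube rack into the analyser's loading lane

## Task

Push the wide tube rack from the tray down the lane between the two guide rails until it sits fully home against the stop at the lane's end. Neither the rack nor the robot may touch a rail; push only against the rack's outer faces and keep it flat on the tray - no lifting, and no taking hold of its tubes. Leave everything else standing where it is, and finish clear of the rack.

Things in the scene. Friction and masses are not known exactly. Their poses are not given: they have to be found in the camera images.
- loader: fixed loader of an analyser. Origin: middle of the lane's mouth, at table height; x runs down the lane away from the robot, y left, z up. Dark steel tray 200 mm wide, top at z = 8 mm, open end at x = -195 mm. Lane from x = 0 to 133 mm, 136 mm wide between rails (inner faces y = +-68 mm); the rack is home with its centre at x = 85 mm. Beyond: white reader housing 50 mm high, x = 150 to 260 mm
- stop (a point): middle of the face of the grey stop bar that closes the lane's far end, 133 mm from the mouth, here at the tray's top; the bar spans the lane and rises 35 mm above the tray
- rail_left: left guide rail, aluminium bar 133 mm long, 12 mm thick, rising 18 mm above the tray (top 26 mm above the table), inner face at y = +68 mm of the loader; this entry's origin coincides with the loader's
- rail_right: right guide rail, the same, inner face at y = -68 mm of the loader; this entry's origin coincides with the loader's
- rack: the wide rack: white block 96 mm long (its x, roughly down the lane), 110 wide (y), 46 high, 0.35 to 0.7 kg, 4 x 5 short tubes fixed in its top, caps reaching 76 mm above its underside, 10 mm or more in from the edges. Origin at centre of underside. Starts on the tray, front face about 50 to 65 mm short of the mouth, up to 14 mm off the lane's centre line and 0.15 rad askew
- rack_mid (a point): centre of the rack's white block, 23 mm above its underside; axes as the rack's
- small_rack: bystander: narrow white block 100 x 30 x 40 mm with one row of 4 short tubes (70 mm high in all), standing to the left of the loader's tray; origin at the centre of its underside
- tape_roll: bystander: paper tape roll, 64 mm across, 25 mm high, lying flat to the right of the tray; origin at the centre of its underside
- beaker: bystander: white open cup 60 mm across, 70 mm high, to the right of the lane; origin at the centre of its underside
- cap_bin: bystander: clear open bin 120 x 90 x 50 mm on the left of the table; origin at the centre of its underside
- spray: bystander: white bottle 52 mm across, 150 mm high, on the left; origin at the centre of its underside
- dish: bystander: white bowl 170 mm across, 60 mm high, on the right; origin at the centre of its underside
Not all that is in view belongs to the job. Leave any green or red look-alike of the rack alone.

How it is judged (in metres and radians):
On the way:
1. the rack is half into the lane, between the rails, flat on the tray (x of rack_mid in the frame of loader above 0 m and y of rack_mid in the frame of loader between -0.013 and 0.013 m and z of rack_mid in the frame of loader below 0.036 m).
At the end, for the whole second after the job is handed in: the rack stands still and flat on the tray between the rails, its front face within 5 mm of the stop, square to the lane within 0.1 rad (x of rack_mid in the frame of loader between 0.08 and 0.089 m and y of rack_mid in the frame of loader between -0.013 and 0.013 m and angle between the x axis of rack and the x axis of loader, either way round below 0.1 rad and z of rack_mid in the frame of loader between 0.026 and 0.036 m and angle between rack's own z axis and vertical below 0.05 rad and linear speed of rack below 0.01 m/s); the robot touches nothing.
It fails at once if the rack touches a guide rail (contact force between rack and rail_left above 0.1 N or contact force between rack and rail_right above 0.1 N).
It fails at once if the robot touches a guide rail (contact force between any of the fingers, the arm and rail_left above 0.1 N or contact force between any of the fingers, the arm and rail_right above 0.1 N).
It fails at once if the rack is lifted off the tray or tipped (z of rack_mid in the frame of loader above 0.038 m or angle between rack's own z axis and vertical above 0.15 rad).
It fails at once if the rack is taken by its tubes: touched with the gripper over the rack's middle (contact force between the fingers and rack above 0.3 N and x of the grasp point in the frame of rack between -0.03 and 0.03 m and y of the grasp point in the frame of rack between -0.037 and 0.037 m).
It fails at once if a bystander is moved by more than 15 mm or tipped (distance of any of small_rack, tape_roll, beaker, cap_bin, spray, dish from where it was at the start of the episode above 0.015 m or angle between any of small_rack, tape_roll, beaker, cap_bin, spray, dish's own z axis and vertical above 0.3 rad).
It also fails if it takes over 54 s, if anything falls off the work surface, if the arm or the gripper's body presses on something with over 40 N, if the wrist force passes 120 N, or if a joint passes its speed limit or range.

## Robot

A 7-joint arm with a two-finger parallel gripper is mounted at the origin on the work surface. World frame = base frame: x ahead of the robot, y to its left, z up, the work surface at z = 0. Lengths are in m, angles in degrees, forces in N, time in s.
With the tool pointing down it reaches from about 0.425 to 1.025 m from the base axis. Payload 9.4 kg.
Tool frame: the origin (TCP) lies at the very end of the fingers, on their centre line; the grasp point (between the pads) lies 19 mm behind it; z points along the fingers, y is the line along which they close (so a half turn about z gives the same grasp; the last joint's range is limited). The gripper opens to 85 mm and grips with 20 to 120 N. Pads are 22 mm wide; open, the fingers measure 114 mm over their backs; the gripper's body (76 mm by 85 mm) begins 54 mm behind the grasp point. The pads swing forward as they close: fully open they stand 13 mm farther back than shut.
Start: joints at [59.777, 34.337, -0.143, 91.639, 0.103, 54.024, -4.572], TCP at [0.316, -0.653, 0.231] pointing down, gripper open.
Joint ranges: [-147.43, 147.43], [-19.82, 112.94], [-74.19, 73.91], [6.32, 146.72], [-59.91, 239.91], [6.04, 106.73], [-150.56, 150.56]. Speed limits (degrees/s): [127.2, 127.2, 172.46, 172.46, 180, 180, 180].

## Interface

Orientations are given as [roll, pitch, yaw] about the fixed x, y, z axes, in that order (R = Rz(yaw) Ry(pitch) Rx(roll)).
In Python, from plant import telemetry, viewer, close_job, recognise, trace gives the robot as it stands.
- The arm moves only by the tool carry_out, never from a script. Its argument "deltas" is a list of rows, each a list of 3 entries, a list of its own where there are three numbers: the shift along the tool's x, y, z in m, then the turn, a rotation vector about the tool's x, y, z in rad, then the opening in per cent of the stroke, from 0 (shut) to 100 (fully open). A call has 1 to 5 rows; each row shifts and turns the commanded pose from where the row before left it, along the tool's axes as they then stand; what a row does not reach is not made up. A row lasts 1/12 s, in which the tool goes at most 41.7 mm and 7.16 degrees, less where a joint would pass 70% of its speed; a pose out of reach is approached as far as the arm can. A call with a gripper value outside its range is refused whole. The fingers move at their own pace and stop on an object; "newtons" is the grip in N (left out, the last holds). Time passes only in rows, so rows that do not move let the fingers close. It gives the time, the measured TCP pose, the force, the opening and the grip force at its end, in the units of the state.
- telemetry.observe(): the state, without advancing time (a new reading comes with each control period).
- viewer.get_image(name): name is "scene" or "top" or "wrist"; returns (picture, depth): 384x512x3 uint8, red, green, blue; 384x512 float32, m along the optical axis (not along the pixel's ray), 0 where there is no reading.
- viewer.camera_model(name): a dict with "fx", "fy", "cx", "cy" (pixels), "extrinsics" (4x4, takes a point from camera to world coordinates); the wrist camera has in their place "mount" (4x4, takes a point from camera to tool coordinates, whose origin is the TCP and whose axes are the flange's). Camera axes: x right, y down, z forward; pixel columns grow to the right and rows downward; lengths in m; the calibration is good to about 2 mm. The wrist camera is an equidistant fisheye: a pixel r from the principal point sees the ray r / f radians off the axis. A picture is of the moment at which its call begins: read the wrist's pose just before it. camera_model takes no time and is no camera call.
- close_job(): hands the job in; it is judged then, once.
Trained networks look in the newest picture that a camera, given by its name, has taken for a name from the list of things; names that differ only in an ending like _2 or _b are one class to them, and where a whole thing is asked for, a point or a joint stands for the part that bears it (a point fixed in the world has none). Each returns a list of dicts, best first, with "confidence" (0 to 1); they miss things now and then, are a little off and sometimes report something else, mostly with a low value. They report only what shows in the picture. A call takes as long as a camera call. They do not tell look-alikes from the thing itself.
- recognise(target, camera): "position" ([x, y, z] in m, in world coordinates, good to about 4 mm: the middle of the surface that is visible of it).
- trace(target, camera): "region" (384x512 bool, what is visible of it).
The state is a dict: "time": time; "q": joint angles; "dq": joint speeds; "joint_torque": joint torques, N m; "eef_pos": TCP position; "tcp_rot": TCP orientation; "force": force on the tool from outside, world axes, zero at the start; "wrist_torque": the same for the moment, N m; "grip_width": finger opening in m; "gripper_force": force on a finger pad.
Only numpy, scipy, OpenCV 4.12 (cv2) and the standard library are available. Lean on these libraries where they do the work, as an engineer would, in place of code of your own. Each camera call takes 0.05 s, during which the arm holds its last target. There are 200 camera calls.

## Working session

There is one attempt and no reset: what is moved stays moved. The work goes in short steps, Python scripts to look and compute and a tool call to move; the robot and the scene stay as the last step left them, time stands still between calls to the robot, and variables do not carry over. Pictures are saved under pics/ and viewed, at most 10 in all, crops included, and the job is handed in when it is done.

Besides the shell and the picture viewer there is one more tool, called after "Request:" as a command line: name --argument value ..., lists and objects as JSON in quotes. carry_out: Moves the arm, as the interface text tells. Its arguments: {"type":"object","properties":{"deltas":{"type":"array","items":{"type":"array"}},"newtons":{"type":"number"}},"required":["deltas"]}

```bash
mkdir -p pics
cat > h.py <<'E'
import numpy as np, cv2
from plant import telemetry, viewer, close_job, recognise, trace
def cloud(cam,d):
    m=viewer.camera_model(cam); v,u=np.mgrid[:d.shape[0],:d.shape[1]]
    p=np.stack([(u-m['cx'])/m['fx']*d,(v-m['cy'])/m['fy']*d,d],-1); E=np.array(m['extrinsics'])
    return p@E[:3,:3].T+E[:3,3]
E
python3 - <<'E'
from h import *
s=telemetry.observe(); print(s['time'],s['eef_pos'],s['tcp_rot'],s['grip_width'])
ims=[]
for c in ['top','scene']:
    im,d=viewer.get_image(c); np.savez('%s0.npz'%c,im=im,d=d)
    P=cloud(c,d)
    for n in ['rack','loader','rail_left','rail_right','small_rack','tape_roll','beaker']:
        t=trace(n,c); r=recognise(n,c)
        for x in t[:3]:
            g=x['region']; k=g&(d>0)
            v,u=np.nonzero(g); print(c,n,round(x['confidence'],2),'px',u.mean().round(),v.mean().round(),len(u),np.median(P[k],0).round(3),P[k].max(0).round(3))
        for x in r[:3]: print('   rec',np.round(x['position'],3),round(x['confidence'],2))
    cv2.imwrite('pics/%s0.png'%c,cv2.cvtColor(im,cv2.COLOR_RGB2BGR))
print(viewer.camera_model('top'))
print(telemetry.observe()['time'])
E
```

```text
0.0 [ 0.31566611 -0.65215821  0.23040323] [-1.79911735e+02  6.92266685e-03  2.58338529e+01] 0.08540968356491066
top rack 0.96 px 231.0 202.0 947 [0.473 0.061 0.057] [0.527 0.12  0.098]
top rack 0.88 px 168.0 142.0 977 [0.678 0.272 0.051] [0.736 0.333 0.087]
top rack 0.84 px 168.0 268.0 1011 [0.257 0.274 0.05 ] [0.305 0.344 0.086]
   rec [0.255 0.278 0.048] 0.75
   rec [0.472 0.062 0.058] 0.66
   rec [0.679 0.268 0.047] 0.63
top loader 0.77 px 236.0 155.0 7187 [0.651 0.044 0.012] [0.851 0.16  0.066]
   rec [0.65  0.051 0.01 ] 0.59
top rail_left 0.5 px 214.0 152.0 173 [0.653 0.12  0.025] [0.715 0.132 0.041]
   rec [0.643 0.13  0.025] 0.55
   rec [0.392 0.45  0.004] 0.44
top rail_right 0.52 px 257.0 153.0 132 [ 0.638 -0.028  0.027] [ 0.708 -0.02   0.036]
   rec [ 0.634 -0.025  0.029] 0.45
top small_rack 0.57 px 186.0 196.0 296 [0.497 0.213 0.041] [0.548 0.238 0.087]
   rec [0.499 0.215 0.038] 0.52
top tape_roll 0.54 px 278.0 199.0 162 [ 0.48  -0.099  0.025] [ 0.512 -0.069  0.037]
   rec [ 0.475 -0.094  0.026] 0.71
   rec [0.389 0.448 0.003] 0.42
   rec [0.656 0.045 0.004] 0.21
top beake
[... 869 characters left out ...]
 0.62 px 307.0 162.0 337 [0.512 0.211 0.04 ] [0.555 0.278 0.075]
   rec [0.516 0.21  0.041] 0.75
scene tape_roll 0.75 px 234.0 200.0 252 [ 0.487 -0.098  0.022] [ 0.514 -0.064  0.03 ]
   rec [ 0.487 -0.097  0.022] 0.57
scene beaker 0.93 px 253.0 229.0 406 [ 0.636 -0.13   0.047] [ 0.668 -0.103  0.074]
   rec [ 0.634 -0.133  0.044] 0.82
{'fx': 498.077188169587, 'fy': 498.077188169587, 'cx': 259.96313201371487, 'cy': 191.46331087899338, 'extrinsics': array([[-0.02319526, -0.99657462,  0.07937892,  0.37232479],
       [-0.99964508,  0.02207938, -0.01490676, -0.01031968],
       [ 0.01310306, -0.07969651, -0.99673305,  1.72635467],
       [ 0.        ,  0.        ,  0.        ,  1.        ]])}
1.5
```

View pics/top0.png

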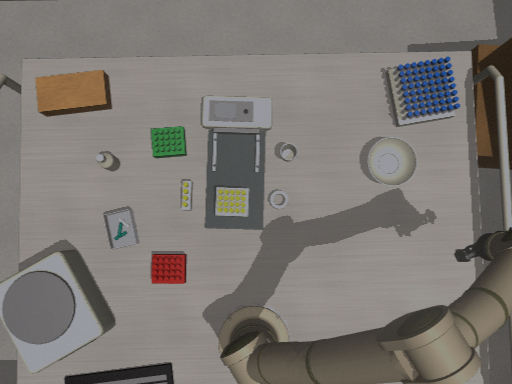

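View pics/scene0.png

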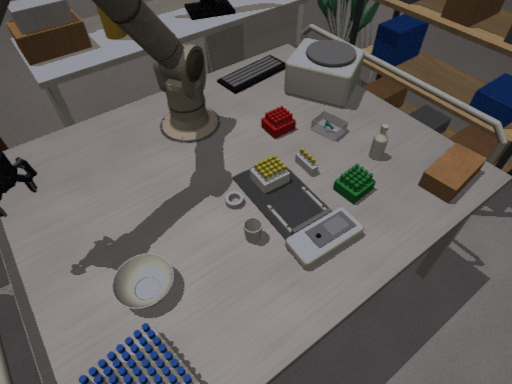

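The rack is the white block with yellow caps at top px (231,202), on the dark tray and between the tape roll and the small rack. The look-alikes are green at (168,142) and red at (168,268). Next I'll measure the loader and rack, and confirm with a crop.

Run:
```python
from h import *
print(np.round(viewer.camera_model('wrist')['mount'],3), viewer.camera_model('wrist')['fx'])
for c in ['top','scene']:
    f=np.load(c+'0.npz'); im,d=f['im'],f['d']; P=cloud(c,d)
    X,Y,Z=P[...,0],P[...,1],P[...,2]; hsv=cv2.cvtColor(im,cv2.COLOR_RGB2HSV)
    reg=(X>.3)&(X<.8)&(Y>-.08)&(Y<.18)
    dark=reg&(Z>-.01)&(Z<.02)&(hsv[...,2]<100)
    # dark tray at plane z=.008
    r=cv2.minAreaRect(P[dark][:,:2].astype(np.float32)); print(c,'tray',r, np.median(Z[dark]))
    rail=reg&(Z>.018)&(Z<.035)&(X>.55)&(X<.71)&(hsv[...,2]>110)
    for s in (1,-1):
        k=rail&((Y-.047)*s>0); q=P[k]; 
        print('rail',s,k.sum(),q.mean(0).round(4),np.percentile(q[:,0],[2,98]).round(4), 'slope',np.polyfit(q[:,0],q[:,1],1).round(4))
    rk=reg&(X<.55)&(Z>.042)&(Z<.06)&(hsv[...,1]<80)
    r=cv2.minAreaRect(P[rk][:,:2].astype(np.float32)); print('racktop',r,np.median(Z[rk]))
    yl=reg&(X<.55)&(Z>.06)&(hsv[...,1]>100); print('caps',cv2.minAreaRect(P[yl][:,:2].astype(np.float32)),P[yl].mean(0))
f=np.load('top0.npz')['im'][80:250,160:310]
cv2.imwrite('pics/crop.png',cv2.cvtColor(cv2.resize(f,None,fx=3.5,fy=3.5,interpolation=2),cv2.COLOR_RGB2BGR))
```

```text
[[-0.001 -0.964 -0.265  0.068]
 [ 1.    -0.001 -0.    -0.001]
 [-0.    -0.265  0.964 -0.143]
 [ 0.     0.     0.     1.   ]] 297.3186396354542
top tray ((0.5455069541931152, 0.04136444628238678), (0.49559319019317627, 0.2366316020488739), 1.5285249948501587) 0.008359076625861217
rail 1 103 [0.651  0.1194 0.0266] [0.5877 0.7087] slope [-0.0505  0.1522]
rail -1 102 [ 0.6403 -0.0282  0.0264] [0.5788 0.7032] slope [-0.0443  0.0002]
racktop ((0.4740881621837616, 0.06176915764808655), (0.10988283902406693, 0.09577488154172897), 86.31106567382812) 0.053641422970326924
caps ((0.44032615423202515, 0.053489573299884796), (0.15760181844234467, 0.09972409158945084), 10.854391098022461) [0.46178331 0.05217624 0.28538137]
scene tray ((0.5499051809310913, 0.03787786513566971), (0.23503772914409637, 0.49966737627983093), 89.9918212890625) 0.008704035977608826
rail 1 85 [0.6488 0.1204 0.0257] [0.588  0.7028] slope [-0.0509  0.1534]
rail -1 95 [ 0.6418 -0.0275  0.0261] [0.5777 0.7002] slope [-0.0533  0.0067]
racktop ((0.4759369194507599, 0.06238185986876488), (0.11095025390386581, 0.09958360344171524), 86.07472229003906) 0.05363568968269161
caps ((0.47711092233657837, 0.06200144439935684), (0.08913836628198624, 0.07501084357500076), 86.32124328613281) [0.4781827  0.06107559 0.08105702]
```

View pics/crop.png

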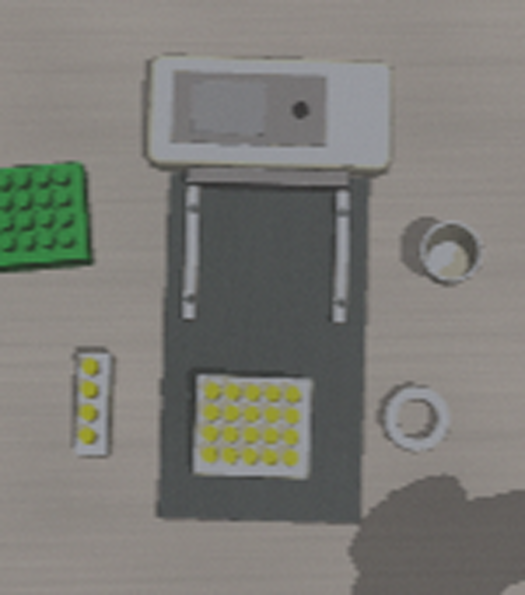

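The crop confirms it: the white rack with yellow caps stands on the tray at crop (253,425), with the rail ends at (190,315) and (339,315). I'll move over it now.

Request:
carry_out --deltas '[[[0,0,-0.0175],[0,0,0.125],100],[[0,0,-0.0175],[0,0,0.125],100],[[0,0,-0.0175],[0,0,0.125],100],[[0,0,-0.0175],[0,0,0.125],100],[[0.0045,-0.04,0],[0,0,0],100]]'

```text
time: 1.92
eef_pos: [0.3201, -0.6197, 0.3045]
tcp_rot: [179.5, -0.1, -3.6]
force: [-0.8, 0.3, -0.1]
grip_width: 0.0854
gripper_force: 0.0
```

Request:
carry_out --deltas '[[[0.0045,-0.04,0],[0,0,0],100],[[0.0045,-0.04,0],[0,0,0],100],[[0.0045,-0.04,0],[0,0,0],100],[[0.0045,-0.04,0],[0,0,0],100],[[0.0045,-0.04,0],[0,0,0],100]]'

```text
time: 2.33
eef_pos: [0.3546, -0.4123, 0.3014]
tcp_rot: [180.0, -0.0, -2.8]
force: [0.7, -0.8, 0.3]
grip_width: 0.0853
gripper_force: 0.0
```

Request:
carry_out --deltas '[[[0.0045,-0.04,0],[0,0,0],100],[[0.0045,-0.04,0],[0,0,0],100],[[0.0045,-0.04,0],[0,0,0],100],[[0.0045,-0.04,0],[0,0,0],100],[[0.0045,-0.04,0],[0,0,0],100]]'

```text
time: 2.75
eef_pos: [0.3869, -0.2137, 0.3016]
tcp_rot: [180.0, -0.0, -2.8]
force: [0.3, 0.5, 0.4]
grip_width: 0.0855
gripper_force: 0.0
```

Request:
carry_out --deltas '[[[0.0045,-0.04,0],[0,0,0],100],[[0.0045,-0.04,0],[0,0,0],100],[[0,0,0],[0,0,0],100]]'

```text
time: 3.0
eef_pos: [0.401, -0.1293, 0.3017]
tcp_rot: [-179.9, -0.1, -2.3]
force: [0.3, -0.3, 1.3]
grip_width: 0.0855
gripper_force: 0.0
```

Request:
carry_out --deltas '[[[0.004,-0.04,0],[0,0,0],100],[[0.004,-0.04,0],[0,0,0],100],[[0.004,-0.04,0],[0,0,0],100],[[0,-0.035,0],[0,0,0],100],[[0,-0.035,0],[0,0,0],100]]'

```text
time: 3.42
eef_pos: [0.4212, 0.055, 0.3016]
tcp_rot: [-180.0, -0.0, -2.8]
force: [1.1, -0.3, -0.3]
grip_width: 0.0857
gripper_force: 0.0
```

Request:
carry_out --deltas '[[[0,0,0],[0,0,0],100],[[0,0,0],[0,0,0],100]]'

```text
time: 3.58
eef_pos: [0.4213, 0.0547, 0.3014]
tcp_rot: [-180.0, -0.0, -2.6]
force: [-0.5, -0.8, -0.1]
grip_width: 0.0853
gripper_force: 0.0
```

```bash
cat >> h.py <<'E'
from scipy.spatial.transform import Rotation as R
def wcloud(d,s):
    m=viewer.camera_model('wrist'); v,u=np.mgrid[:d.shape[0],:d.shape[1]]
    x=u-m['cx'];y=v-m['cy'];r=np.hypot(x,y)+1e-9;th=r/m['fx'];ok=(d>0)&(th<1.3)
    t=np.tan(np.minimum(th,1.3)); p=np.stack([x/r*t*d,y/r*t*d,d],-1)
    M=np.array(m['mount']);T=np.eye(4);T[:3,:3]=R.from_euler('xyz',s['tcp_rot'],degrees=True).as_matrix();T[:3,3]=s['eef_pos'];E=T@M
    P=p@E[:3,:3].T+E[:3,3];P[~ok]=np.nan;return P
L0=np.array([.579,.0495]);LY=-.052
def tol(p,o=L0,a=LY):
    c,s=np.cos(a),np.sin(a);q=np.asarray(p)[...,:2]-o;return np.stack([q[...,0]*c+q[...,1]*s,-q[...,0]*s+q[...,1]*c],-1)
E
cat > w.py <<'E'
import sys
from h import *
s=telemetry.observe();im,d=viewer.get_image('wrist');P=wcloud(d,s);np.savez('w.npz',im=im,d=d,P=P)
print(s['time'],np.round(s['eef_pos'],4),np.round(s['tcp_rot'],2),'tcp in loader',tol(s['eef_pos']).round(4))
hsv=cv2.cvtColor(im,cv2.COLOR_RGB2HSV);Z=P[...,2];l=tol(P)
rk=(Z>.046)&(Z<.060)&(hsv[...,1]<80)&(abs(l[...,1])<.08)&(l[...,0]<.14)&(l[...,0]>-.17)
t=[x for x in trace('rack','wrist')]
for x in t[:3]:
    g=x['region']&np.isfinite(Z); print('trace',round(x['confidence'],2),np.median(P[g],0).round(3))
if t: rk&=t[0]['region']
if rk.sum()>20:
    r=cv2.minAreaRect(P[rk][:,:2].astype(np.float32));print('rack',np.round(r[0],4),np.round(r[1],4),round(r[2],2),'z',np.median(Z[rk]).round(4),'in loader',tol(r[0]).round(4))
for sg in (1,-1):
    k=(Z>.02)&(Z<.032)&(abs(l[...,1]*sg-.074)<.014)&(l[...,0]>.005)&(l[...,0]<.125)&(hsv[...,2]>100)
    if k.sum()>20: q=l[k];print('rail',sg,k.sum(),'y edges',np.percentile(q[:,1],[2,98]).round(4),'slope',np.polyfit(q[:,0],q[:,1],1).round(4),'x',np.percentile(q[:,0],[1,99]).round(4),P[k].mean(0).round(4))
st=(Z>.035)&(Z<.050)&(l[...,0]>.12)&(l[...,0]<.147)&(abs(l[...,1])<.065)
if st.sum()>20: q=l[st];print('stop',st.sum(),np.percentile(q[:,0],[3,50,97]).round(4),'slope',np.polyfit(q[:,1],q[:,0],1).round(4))
if len(sys.argv)>1: cv2.imwrite('pics/%s.png'%sys.argv[1],cv2.cvtColor(im,cv2.COLOR_RGB2BGR))
E
python3 w.py w1
```

```text
3.5833 [0.4213 0.0547 0.3014] [-1.7998e+02 -2.0000e-02 -2.5800e+00] tcp in loader [-0.1578 -0.003 ]
trace 0.81 [0.294 0.293 0.047]
trace 0.63 [0.474 0.063 0.055]
trace 0.56 [0.649 0.273 0.047]
rail 1 358 y edges [0.0704 0.0817] slope [0.0046 0.0756] x [0.0055 0.0724] [0.6222 0.1231 0.0259]
rail -1 332 y edges [-0.0768 -0.0661] slope [-0.008 -0.071] x [0.0061 0.0729] [ 0.6147 -0.0238  0.0262]
```

View pics/w1.png

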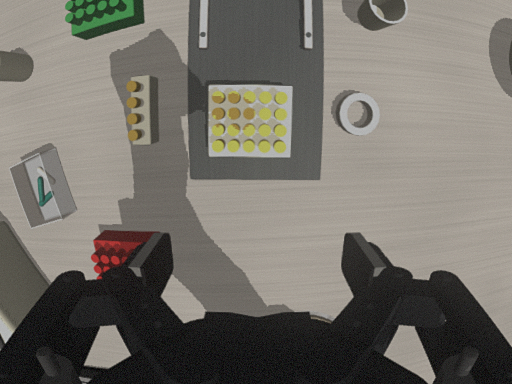

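The wrist view shows the rack at px (250,121) and the rail ends at (203,47) and (309,47). The trace picked the red look-alike first, so I'll use the geometric region instead.

```bash
sed -i "/trace/d;/^    g=x/d;/^if t: /d" w.py; sed -i "s/^rk=.*/&\nyl=(Z>.07)\&(Z<.1)\&(hsv[...,1]>100)\&(abs(l[...,1])<.075)\&(l[...,0]<.14)\&(l[...,0]>-.17)\nif yl.sum()>20:\n    r=cv2.minAreaRect(P[yl][:,:2].astype(np.float32));print('caps',np.round(r[0],4),np.round(r[1],4),round(r[2],2),'in loader',tol(r[0]).round(4))/" w.py; python3 w.py
```

```text
File "w.py", line 11
    if rk.sum()>20:
    ^^
IndentationError: expected an indented block after 'for' statement on line 10
```

```bash
sed -i "10d" w.py; python3 w.py
```

```text
3.6833 [0.4211 0.0524 0.3013] [ 1.7998e+02  1.0000e-02 -2.8300e+00] tcp in loader [-0.1578 -0.0053]
caps [0.474  0.0644] [0.0897 0.0734] 86.77 in loader [-0.1056  0.0094]
rack [0.4738 0.0644] [0.1109 0.0961] 86.1 z 0.0543 in loader [-0.1058  0.0094]
rail 1 346 y edges [0.0708 0.082 ] slope [0.0087 0.0757] x [0.0058 0.0729] [0.6219 0.1235 0.0262]
rail -1 335 y edges [-0.0771 -0.0657] slope [ 0.0077 -0.0715] x [0.0052 0.0719] [ 0.6148 -0.0236  0.0262]
```

Request:
carry_out --deltas '[[[-0.021,-0.014,0.03],[0,0,0],100],[[0,0,0.04],[0,0,0],100],[[0,0,0.04],[0,0,0],100],[[0,0,0],[0,0,0],100],[[0,0,0],[0,0,0],100]]'

```text
time: 4.15
eef_pos: [0.4, 0.0669, 0.1906]
tcp_rot: [179.9, 0.3, -2.9]
force: [-0.3, -0.0, 0.7]
grip_width: 0.0856
gripper_force: 0.0
```

Request:
carry_out --deltas '[[[0,0,0.03],[0,0,0],100],[[0,0,0.03],[0,0,0],100],[[0,0,0.03],[0,0,0],100],[[0,0,0],[0,0,0],100],[[0,0,0],[0,0,0],100]]'

```text
time: 4.57
eef_pos: [0.4015, 0.0676, 0.1023]
tcp_rot: [179.9, 0.0, -2.9]
force: [0.1, 0.2, 1.0]
grip_width: 0.0853
gripper_force: 0.0
```

```bash
sed -i 's/^L0=.*/L0=np.array([.579,.0517]);LY=-.049/' h.py; python3 w.py w2; python3 -c "
from h import *
print(np.round(telemetry.observe()['q'],1))"
```

```text
4.5667 [0.4015 0.0676 0.1023] [ 1.7993e+02  4.0000e-02 -2.8600e+00] tcp in loader [-0.178   0.0072]
caps [0.4737 0.0643] [0.0913 0.075 ] 86.45 in loader [-0.1058  0.0074]
rack [0.4739 0.0643] [0.1106 0.0965] 86.54 z 0.0543 in loader [-0.1056  0.0074]
[ -12.9   27.2   -6.4  138.4   11.8   14.7 -123. ]
```

View pics/w2.png

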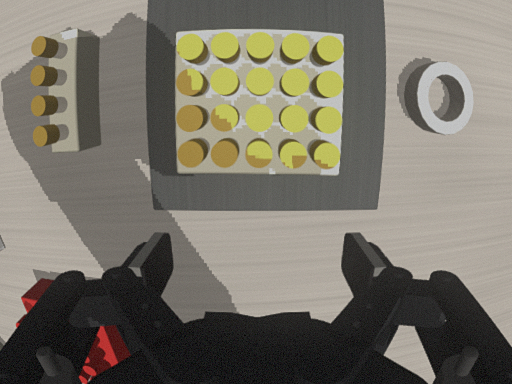

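The wrist view shows the rack's rear edge at row 172 and the open fingertips at about row 235, clear behind it. I'll lower to pushing height.

Request:
carry_out --deltas '[[[0,0,0.026],[0,0,0],100],[[0,0,0.026],[0,0,0],100],[[0,0,0.026],[0,0,0],100],[[0,0,0],[0,0,0],100],[[0,0,0],[0,0,0],100]]'

```text
time: 5.03
eef_pos: [0.406, 0.0662, 0.0466]
tcp_rot: [179.6, 0.1, -2.8]
force: [0.6, -0.1, 0.7]
grip_width: 0.0854
gripper_force: 0.0
```

```bash
python3 w.py w3
```

```text
5.0333 [0.406  0.0662 0.0466] [ 1.796e+02  7.000e-02 -2.840e+00] tcp in loader [-0.1735  0.006 ]
caps [0.4604 0.0696] [0.1002 0.1025] 86.16 in loader [-0.1193  0.0121]
rack [0.4663 0.0645] [0.1104 0.1102] 86.41 z 0.0544 in loader [-0.1132  0.0073]
```

View pics/w3.png

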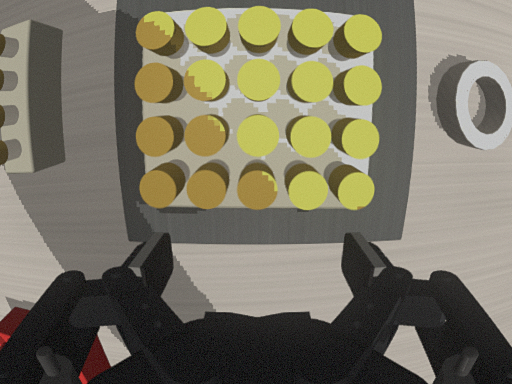

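The wrist view shows the rack's rear edge at row 208 and the tips at about row 238, so nothing is touching yet. The joint 6 limit stops the descent here. I'll lean the wrist slightly forward and partly close the fingers, which lowers the tips.

Request:
carry_out --deltas '[[[0,0,-0.006],[0,-0.05,0],65],[[0,0,0],[0,-0.05,0],65],[[0,0,0],[0,0,0],65],[[0,0,0],[0,0,0],65],[[0,0,0],[0,0,0],65]]'

```text
time: 5.5
eef_pos: [0.4046, 0.0661, 0.0518]
tcp_rot: [179.6, 5.8, -2.9]
force: [0.2, -1.0, -0.3]
grip_width: 0.0556
gripper_force: 0.0
```

```bash
python3 w.py w4;  python3 -c "
from h import *
s=telemetry.observe();print(np.round(s['q'],1),s['grip_width'])"
```

```text
5.5 [0.4046 0.0661 0.0518] [179.62   5.85  -2.92] tcp in loader [-0.1749  0.0059]
caps [0.461  0.0651] [0.0914 0.1001] 86.77 in loader [-0.1185  0.0076]
rack [0.4659 0.0648] [0.1103 0.1124] 86.69 z 0.0544 in loader [-0.1136  0.0076]
[  -2.9   35.7  -18.7  135.3   29.6   18.4 -140.5] 0.05572650089685869
```

View pics/w4.png

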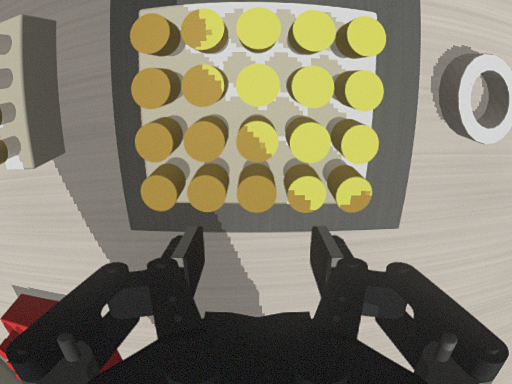

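Request:
carry_out --deltas '[[[0,0,0.007],[0,0,0],65],[[0,0,0.007],[0,0,0],65],[[0,0,0.007],[0,0,0],65],[[0,0,0],[0,0,0],65]]'

```text
time: 5.88
eef_pos: [0.4016, 0.0667, 0.0287]
tcp_rot: [179.6, 6.1, -2.8]
force: [-0.7, 0.0, 0.2]
grip_width: 0.0555
gripper_force: 0.0
```

```bash
python3 -c "
from h import *
s=telemetry.observe();print(np.round(s['q'],1),tol(s['eef_pos']))"
```

```text
[  -5.6   38.3  -15.3  136.2   31.9   14.5 -142.4] [-0.17796369  0.00633227]
```

Request:
carry_out --deltas '[[[0.004,0,-0.0004],[0,0,0],65],[[0.004,0,-0.0004],[0,0,0],65],[[0.004,0,-0.0004],[0,0,0],65],[[0.004,0,-0.0004],[0,0,0],65],[[0.004,0,-0.0004],[0,0,0],65]]'

```text
time: 6.3
eef_pos: [0.4226, 0.0653, 0.0301]
tcp_rot: [179.6, 6.0, -2.9]
force: [-3.9, -0.1, -1.8]
grip_width: 0.0558
gripper_force: 1.1
```

Request:
carry_out --deltas '[[[0.004,0,-0.0004],[0,0,0],65],[[0.004,0,-0.0004],[0,0,0],65],[[0.004,0,-0.0004],[0,0,0],65],[[0,0,0],[0,0,0],65]]'

```text
time: 6.63
eef_pos: [0.4358, 0.0649, 0.03]
tcp_rot: [179.6, 5.9, -2.9]
force: [0.1, 0.6, -1.8]
grip_width: 0.0556
gripper_force: 0.0
```

```bash
python3 w.py w5;  python3 -c "
from h import *
s=telemetry.observe();print(np.round(s['q'],1),s['force'])"
```

```text
6.6333 [0.4358 0.0649 0.03  ] [179.63   5.9   -2.89] tcp in loader [-0.1437  0.0062]
caps [0.4843 0.0667] [0.1191 0.1043] 89.82 in loader [-0.0953  0.0103]
rack [0.486 0.064] [0.1097 0.1193] 86.92 z 0.0544 in loader [-0.0935  0.0077]
[  -2.3   39.   -17.9  131.9   30.8   18.8 -139.8] [-0.45322369  0.20539076  0.93150251]
```

View pics/w5.png

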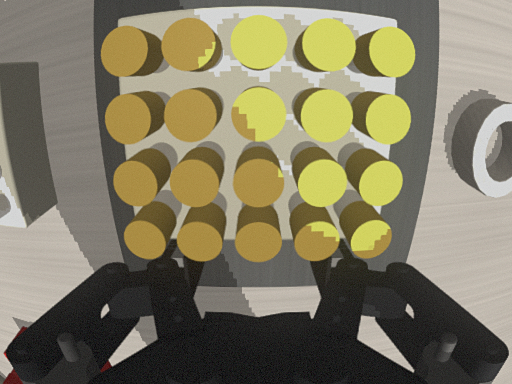

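The rack is in contact with both fingers (rows about 240–260) and square. I'll push on with a slight drift to the right.

Request:
carry_out --deltas '[[[0.005,0.0008,-0.0005],[0,0,0],65],[[0.005,0.0008,-0.0005],[0,0,0],65],[[0.005,0.0008,-0.0005],[0,0,0],65],[[0.005,0.0008,-0.0005],[0,0,0],65],[[0.005,0.0008,-0.0005],[0,0,0],65]]'

```text
time: 7.1
eef_pos: [0.4595, 0.0596, 0.0299]
tcp_rot: [179.6, 6.0, -2.8]
force: [-5.8, 1.8, 3.9]
grip_width: 0.0554
gripper_force: 3.0
```

```bash
cat > t.py <<'E'
from h import *
# fixed cameras: rack & rails in one frame
for c in ['top','scene']:
    im,d=viewer.get_image(c);P=cloud(c,d);hsv=cv2.cvtColor(im,cv2.COLOR_RGB2HSV);l=tol(P);Z=P[...,2]
    b=(abs(l[...,1])<.085)&(l[...,0]<.131)&(l[...,0]>-.19)
    rk=b&(Z>.045)&(Z<.06)&(hsv[...,1]<80)&(hsv[...,2]>110)&(abs(l[...,1])<.068); yl=b&(Z>.06)&(Z<.1)&(hsv[...,1]>110)&(hsv[...,2]>90)
    for n,k in (('top',rk),('caps',yl)):
        if k.sum()>20:
            r=cv2.minAreaRect(P[k][:,:2].astype(np.float32));print(c,n,k.sum(),tol(r[0]).round(4),np.round(r[1],3),round(r[2],2))
    ys=[l[b&(Z>.02)&(Z<.032)&(abs(l[...,1]*s-.074)<.016)&(l[...,0]>.02)&(hsv[...,2]>110)][:,1].mean() for s in (1,-1)]
    print('   lane centre y',np.mean(ys).round(4),np.round(ys,4))
E
python3 w.py; python3 t.py
```

```text
7.1 [0.4595 0.0596 0.0299] [179.59   6.01  -2.84] tcp in loader [-0.1198  0.002 ]
caps [0.5081 0.0624] [0.115  0.1031] 89.38 in loader [-0.0713  0.0072]
rack [0.5095 0.0587] [0.1097 0.1192] 87.34 z 0.0544 in loader [-0.0698  0.0035]
rail 1 58 y edges [0.0695 0.0798] slope [2.3191 0.0613] x [0.005  0.0076] [0.5886 0.1265 0.026 ]
rail -1 105 y edges [-0.0789 -0.0676] slope [-1.3455 -0.0646] x [0.005  0.0089] [ 0.582  -0.0219  0.0262]
   lane centre y -0.0028 [ 0.0711 -0.0767]
scene top 168 [-0.0558 -0.0011] [0.105 0.095] 88.57
scene caps 249 [-0.0556  0.0029] [0.092 0.074] 88.56
   lane centre y -0.0022 [ 0.0715 -0.0759]
```

Request:
carry_out --deltas '[[[0.005,0.0007,-0.0005],[0,0,0],65],[[0.005,0.0007,-0.0005],[0,0,0],65],[[0.005,0.0007,-0.0005],[0,0,0],65],[[0.005,0.0007,-0.0005],[0,0,0],65],[[0.005,0,-0.0005],[0,0,0],65]]'

```text
time: 7.67
eef_pos: [0.4846, 0.0553, 0.0298]
tcp_rot: [179.6, 6.0, -2.9]
force: [-6.5, 0.7, 4.4]
grip_width: 0.0556
gripper_force: 3.1
```

```bash
python3 w.py;python3 t.py
```

```text
7.6667 [0.4846 0.0553 0.0298] [179.58   6.    -2.87] tcp in loader [-0.0945 -0.001 ]
caps [0.5323 0.0606] [0.1066 0.1032] 86.85 in loader [-0.0471  0.0066]
rack [0.5348 0.0544] [0.1097 0.1189] 86.6 z 0.0544 in loader [-0.0443  0.0005]
rail 1 607 y edges [0.0687 0.0797] slope [-0.125   0.0771] x [0.0059 0.0326] [0.6047 0.1249 0.0263]
rail -1 661 y edges [-0.079  -0.0678] slope [ 0.1034 -0.0756] x [0.0097 0.0328] [ 0.5984 -0.0226  0.0264]
   lane centre y -0.0031 [ 0.0707 -0.0768]
scene top 177 [-0.0311 -0.0026] [0.107 0.098] 88.52
scene caps 256 [-0.031  -0.0026] [0.087 0.074] 87.84
   lane centre y -0.002 [ 0.0717 -0.0758]
```

Centred by both cameras. Now straight down the lane.

Request:
carry_out --deltas '[[[0.006,0,-0.0006],[0,0,0],65],[[0.006,0,-0.0006],[0,0,0],65],[[0.006,0,-0.0006],[0,0,0],65],[[0.006,0,-0.0006],[0,0,0],65],[[0.006,0,-0.0006],[0,0,0],65]]'

```text
time: 8.23
eef_pos: [0.5149, 0.0541, 0.0297]
tcp_rot: [179.6, 6.0, -2.9]
force: [-5.2, -0.4, 3.3]
grip_width: 0.0555
gripper_force: 3.1
```

```bash
python3 w.py;python3 t.py
```

```text
8.2333 [0.5149 0.0541 0.0297] [179.59   5.99  -2.86] tcp in loader [-0.0641 -0.0007]
caps [0.5617 0.0565] [0.1121 0.1044] 87.19 in loader [-0.0175  0.0039]
rack [0.5649 0.0526] [0.1099 0.119 ] 87.17 z 0.0544 in loader [-0.0141  0.0002]
rail 1 1298 y edges [0.0687 0.0798] slope [-0.0175  0.0753] x [0.0065 0.0627] [0.6205 0.1244 0.0262]
rail -1 1212 y edges [-0.0789 -0.068 ] slope [ 0.0153 -0.0743] x [0.0074 0.0629] [ 0.6131 -0.0238  0.0263]
   lane centre y -0.0032 [ 0.0703 -0.0768]
scene top 184 [ 0.0003 -0.0047] [0.106 0.096] 89.29
scene caps 268 [-0.0005 -0.0018] [0.09  0.075] 87.66
   lane centre y -0.0026 [ 0.0707 -0.0759]
```

Request:
carry_out --deltas '[[[0.006,0,-0.0006],[0,0,0],65],[[0.006,0,-0.0006],[0,0,0],65],[[0.006,0,-0.0006],[0,0,0],65],[[0.006,0,-0.0006],[0,0,0],65],[[0.006,0,-0.0006],[0,0,0],65]]'

```text
time: 8.8
eef_pos: [0.5448, 0.0527, 0.0296]
tcp_rot: [179.6, 6.0, -2.8]
force: [-6.2, 0.9, 4.8]
grip_width: 0.0552
gripper_force: 3.2
```

Request:
carry_out --deltas '[[[0.006,0,-0.0006],[0,0,0],65],[[0.006,0,-0.0006],[0,0,0],65],[[0.006,0,-0.0006],[0,0,0],65],[[0.006,0,-0.0006],[0,0,0],65],[[0,0,0],[0,0,0],65]]'

```text
time: 9.22
eef_pos: [0.5702, 0.0515, 0.0295]
tcp_rot: [179.6, 5.9, -2.9]
force: [-1.3, -0.4, 1.9]
grip_width: 0.0557
gripper_force: 1.0
```

```bash
python3 w.py;python3 t.py
```

```text
9.2167 [0.5702 0.0515 0.0295] [179.62   5.9   -2.88] tcp in loader [-0.0088 -0.0006]
caps [0.6185 0.0536] [0.1142 0.103 ] 88.63 in loader [0.0394 0.0038]
rack [0.6204 0.0499] [0.1096 0.119 ] 87.19 z 0.0544 in loader [0.0414 0.0003]
rail 1 2259 y edges [0.0688 0.0798] slope [-0.0088  0.0755] x [0.0057 0.1175] [0.6475 0.1234 0.0262]
rail -1 1727 y edges [-0.0789 -0.0681] slope [ 0.0118 -0.0748] x [0.0057 0.1179] [ 0.6448 -0.0256  0.0263]
   lane centre y -0.0027 [ 0.0708 -0.0762]
scene top 198 [ 0.0531 -0.0028] [0.107 0.097] 87.61
scene caps 295 [ 0.0536 -0.0023] [0.089 0.074] 87.33
   lane centre y nan [    nan -0.0757]t.py:10: RuntimeWarning: Mean of empty slice.
  ys=[l[b&(Z>.02)&(Z<.032)&(abs(l[...,1]*s-.074)<.016)&(l[...,0]>.02)&(hsv[...,2]>110)][:,1].mean() for s in (1,-1)]
  ret = ret.dtype.type(ret / rcount)
```

Request:
carry_out --deltas '[[[0.005,0,-0.0005],[0,0,0],65],[[0.005,0,-0.0005],[0,0,0],65],[[0.005,0,-0.0005],[0,0,0],65],[[0.005,0,-0.0005],[0,0,0],65],[[0.003,0,-0.0003],[0,0,0],65]]'

```text
time: 9.78
eef_pos: [0.5915, 0.0504, 0.0293]
tcp_rot: [179.6, 6.1, -2.8]
force: [-6.2, -0.1, 5.6]
grip_width: 0.0554
gripper_force: 3.3
```

Request:
carry_out --deltas '[[[0.0015,0,-0.0001],[0,0,0],65],[[0.0015,0,-0.0001],[0,0,0],65],[[0.001,0,-0.0001],[0,0,0],65]]'

```text
time: 10.03
eef_pos: [0.5946, 0.0502, 0.0293]
tcp_rot: [179.6, 6.1, -2.8]
force: [-7.9, 0.3, 6.3]
grip_width: 0.0551
gripper_force: 3.9
```

```bash
python3 w.py w6; python3 t.py 2>/dev/null
python3 - <<'E'
from h import *
f=np.load('w.npz');l=tol(f['P']);Z=f['P'][...,2]
k=(abs(l[...,1])<.04)
for n,a,b in (('racktop',.05,.058),('stopz',.036,.047)):
    q=l[k&(Z>a)&(Z<b)&(l[...,0]>.06)&(l[...,0]<.16)]; print(n,len(q),np.percentile(q[:,0],[1,5,50,95,99]).round(4) if len(q) else '')
E
```

```text
10.0333 [0.5946 0.0502 0.0293] [179.56   6.11  -2.84] tcp in loader [ 0.0157 -0.0007]
caps [0.6417 0.0497] [0.1178 0.1043] 87.54 in loader [0.0627 0.0011]
rack [0.6448 0.0487] [0.1094 0.1189] 87.26 z 0.0544 in loader [0.0659 0.0003]
rail 1 2032 y edges [0.0688 0.0797] slope [0.0007 0.0752] x [0.0083 0.1242] [0.6523 0.1235 0.0262]
rail -1 1301 y edges [-0.079  -0.0685] slope [-0.0034 -0.0742] x [0.02   0.1242] [ 0.6442 -0.026   0.0263]
stop 1482 [0.1317 0.1323 0.1357] slope [-0.0007  0.1327]
   lane centre y -0.003 [ 0.0707 -0.0768]
scene top 206 [ 0.079  -0.0025] [0.107 0.096] 87.11
scene caps 304 [ 0.0795 -0.0023] [0.087 0.075] 85.52
   lane centre y nan [    nan -0.0759]
racktop 13505 [0.0626 0.0686 0.097  0.1232 0.1244]
stopz 301 [0.1315 0.1316 0.132  0.1324 0.1327]
```

View pics/w6.png

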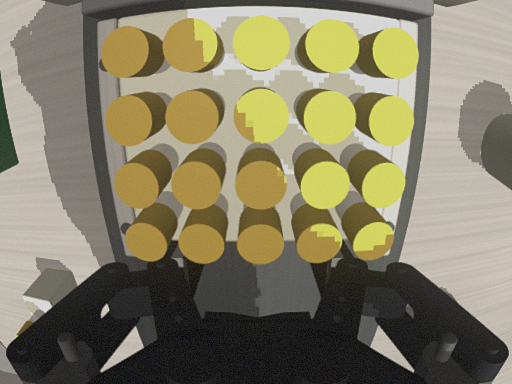

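The wrist view shows the rack front (row about 15) just short of the stop bar (row about 8), with a gap of about 7 mm measured. I'll close it gently.

Request:
carry_out --deltas '[[[0.0013,0,-0.0001],[0,0,0],65],[[0.0013,0,-0.0001],[0,0,0],65],[[0.0013,0,-0.0001],[0,0,0],65],[[0.001,0,-0.0001],[0,0,0],65]]'

```text
time: 10.52
eef_pos: [0.5994, 0.05, 0.0293]
tcp_rot: [179.6, 6.1, -2.8]
force: [-6.6, 0.8, 7.3]
grip_width: 0.0559
gripper_force: 4.3
```

Request:
carry_out --deltas '[[[0.0008,0,-0.0001],[0,0,0],65]]'

```text
time: 10.6
eef_pos: [0.6001, 0.05, 0.0293]
tcp_rot: [179.6, 6.1, -2.8]
force: [-7.0, 1.2, 7.1]
grip_width: 0.0556
gripper_force: 4.1
```

Request:
carry_out --deltas '[[[0.0008,0,-0.0001],[0,0,0],65]]'

```text
time: 10.68
eef_pos: [0.601, 0.0499, 0.0293]
tcp_rot: [179.6, 6.1, -2.8]
force: [-6.7, -0.0, 6.4]
grip_width: 0.0552
gripper_force: 4.0
```

```bash
python3 w.py
python3 - <<'E'
from h import *
f=np.load('w.npz');l=tol(f['P']);Z=f['P'][...,2]
k=(abs(l[...,1])<.04)
for n,a,b in (('racktop',.05,.058),('stopz',.036,.047)):
    q=l[k&(Z>a)&(Z<b)&(l[...,0]>.06)&(l[...,0]<.16)]; print(n,len(q),np.percentile(q[:,0],[1,5,50,95,99]).round(4) if len(q) else '')
E
```

```text
10.6833 [0.601  0.0499 0.0293] [179.56   6.12  -2.83] tcp in loader [ 0.0221 -0.0007]
caps [0.6497 0.0525] [0.1163 0.1024] 88.76 in loader [0.0705 0.0043]
rack [0.6524 0.0485] [0.1097 0.1223] 87.08 z 0.0544 in loader [0.0735 0.0004]
rail 1 1958 y edges [0.0687 0.0798] slope [-0.0048  0.0756] x [0.0061 0.122 ] [0.6504 0.1236 0.0262]
rail -1 1286 y edges [-0.079  -0.0686] slope [ 0.0099 -0.0751] x [0.0063 0.1119] [ 0.6465 -0.0261  0.0264]
stop 3460 [0.1332 0.1359 0.1412] slope [-0.0015  0.1363]
racktop 13950 [0.0615 0.0711 0.103  0.1295 0.1307]
stopz 1604 [0.1334 0.1337 0.1353 0.1377 0.1384]
```

Request:
carry_out --deltas '[[[0.0006,0,0],[0,0,0],65]]'

```text
time: 10.82
eef_pos: [0.6015, 0.0499, 0.0293]
tcp_rot: [179.6, 6.1, -2.8]
force: [-7.8, 1.0, 9.1]
grip_width: 0.0554
gripper_force: 4.8
```

Request:
carry_out --deltas '[[[0.0006,0,0],[0,0,0],65]]'

```text
time: 10.9
eef_pos: [0.6018, 0.0499, 0.0292]
tcp_rot: [179.5, 6.2, -2.8]
force: [-10.9, 1.0, 10.2]
grip_width: 0.0554
gripper_force: 6.0
```

Request:
carry_out --deltas '[[[0.0005,0,0],[0,0,0],65]]'

```text
time: 10.98
eef_pos: [0.6018, 0.0499, 0.0292]
tcp_rot: [179.5, 6.2, -2.8]
force: [-12.3, 0.9, 10.9]
grip_width: 0.0552
gripper_force: 6.4
```

The TCP has stalled and the force is rising, so the rack is home. Backing straight off, then up.

Request:
carry_out --deltas '[[[-0.004,0,0.0002],[0,0,0],65],[[-0.008,0,0.0008],[0,0,0],65],[[-0.015,0,0.0015],[0,0,0],65],[[-0.02,0,0],[0,0,0],65],[[-0.015,0,-0.005],[0,0,0],65]]'

```text
time: 11.4
eef_pos: [0.5412, 0.0528, 0.0373]
tcp_rot: [179.6, 6.0, -2.9]
force: [-0.6, -0.4, 0.5]
grip_width: 0.0555
gripper_force: 0.0
```

Request:
carry_out --deltas '[[[-0.01,0,-0.03],[0,0,0],65],[[0,0,-0.035],[0,0,0],65],[[0,0,-0.035],[0,0,0],65],[[0,0,-0.035],[0,0,0],65],[[0,0,0],[0,0,0],65]]'

```text
time: 11.82
eef_pos: [0.5506, 0.0546, 0.1791]
tcp_rot: [179.7, 5.4, -2.9]
force: [0.2, 0.8, -0.6]
grip_width: 0.0558
gripper_force: 0.0
```

Request:
carry_out --deltas '[[[0,0,0],[0,0,0],65],[[0,0,0],[0,0,0],65]]'

```text
time: 11.98
eef_pos: [0.5468, 0.0532, 0.1729]
tcp_rot: [179.6, 5.9, -2.9]
force: [-0.6, 0.1, -0.2]
grip_width: 0.0555
gripper_force: 0.0
```

```bash
python3 w.py w7; python3 t.py 2>/dev/null
```

```text
11.9833 [0.5468 0.0532 0.1729] [179.59   5.92  -2.88] tcp in loader [-0.0323 -0.    ]
caps [0.6585 0.048 ] [0.0901 0.0656] 87.21 in loader [0.0796 0.0002]
rack [0.6573 0.0481] [0.1107 0.0841] 87.1 z 0.0543 in loader [0.0784 0.0002]
rail 1 1399 y edges [0.0684 0.0796] slope [-0.0083  0.0743] x [0.0067 0.1239] [0.6488 0.1221 0.0261]
rail -1 1486 y edges [-0.0791 -0.0676] slope [-0.0003 -0.0729] x [0.0064 0.1237] [ 0.6406 -0.0244  0.0262]
top top 36 [ 0.1104 -0.0533] [0.049 0.018] 22.2
   lane centre y -0.0018 [ 0.073  -0.0765]
scene top 200 [ 0.0848 -0.    ] [0.111 0.092] 86.53
scene caps 376 [ 0.0853 -0.0005] [0.092 0.077] 87.1
   lane centre y -0.0023 [ 0.0714 -0.076 ]
```

View pics/w7.png

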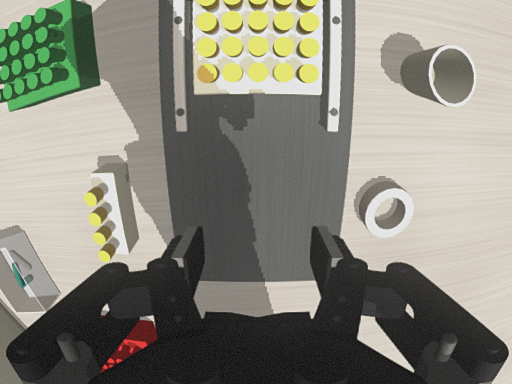

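The wrist view shows the rack centred between the rails with its rear edge at row 93 (centre at about 0.0845 m) and the gripper clear.

```bash
python3 -c "
from plant import close_job
print(close_job())"
```

```text
the job is handed in; nothing more can be done
None
```

The rack is pushed home against the stop: its centre measures about 0.0845 m down the lane, square and centred between the rails. The gripper is clear, and I handed the job in at about 12 s with no verdict returned.

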